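Pack the salt tablets into the dispenser tube

ROBOT

A 6-joint arm with a two-finger parallel gripper is mounted at the origin on a cart in front of the work surface, level with it; the furniture and walls round the work are solid. World frame = base frame: x ahead of the robot, y to its left, z up, the work surface at z = 0. Lengths are in m, angles in rad, forces in N, time in s.
With the tool pointing down it reaches from about 0.25 to 0.725 m from the base axis. Payload 4 kg.
Tool frame: the origin (TCP) lies on the centre line of the jaws, within the pads' length; the fingertips stand 14 mm ahead of it and the grasp point (between the pads) lies 5 mm behind it; z points along the fingers, x is the direction in which the jaws open and shut, and the axes are right-handed (so a half turn about z gives the same grasp; the last joint's range is limited). The gripper opens to 85 mm and grips with 20 to 120 N. Pads are 22 mm wide; open, the fingers measure 114 mm over their backs; the gripper's body (76 mm by 85 mm) begins 54 mm behind the grasp point. The pads swing forward as they close: fully open they stand 13 mm farther back than shut.
Start: joints at [-1.32, 0.241, 0.005, 1.335, 0, 1.571], TCP at [0.124, -0.484, 0.245] pointing down, gripper open.
Joint ranges: [-2.72, 2.72], [-1.05, 1.87], [-1.09, 1.28], [-1.99, 2.15], [-1.42, 1.44], [-3.14, 3.14]. Speed limits (rad/s): [2.79, 2.79, 3.14, 3.14, 3.14, 3.14].

INTERFACE

Orientations are given as a unit quaternion [x, y, z, w].
In Python, from workcell import bot gives the robot as it stands.
- The arm moves only by the tool play_rows, never from a script. Its argument "motion" is a list of rows, each an object with "fingers": the closure, from -1 (fully open) to 1 (shut), so that 0 is half open; "translation": the shift along the tool's x, y, z in cm, a list of three; "roll": the turn about the tool's z in degrees. A call has 1 to 20 rows; each row is the pose to reach, as a shift and turn from the pose commanded when the call began, along the tool's axes at that moment; what a row does not reach only later rows make up. A row lasts 1/12 s, in which the tool goes at most 41.7 mm and 7.16 degrees, less where a joint would pass 70% of its speed; a pose out of reach is approached as far as the arm can. A call with a gripper value outside its range is refused whole. The fingers move at their own pace and stop on an object; the grip force is fixed at half the most. Time passes only in rows, so rows that repeat a pose let the fingers close. It gives the time, the measured TCP pose, the force and the opening at its end, in the units of the state.
- bot.get_obs(): the state, without advancing time (a new reading comes with each control period).
- bot.camera(name): name is "scene" or "top" or "wrist"; returns a dict with "pixels" (420x560x3 uint8, red, green, blue), "intrinsics" (3x3 intrinsics, pixels), "k1" (the pictures are not rectified: a ray, as slopes to the right and down, at radius r is drawn at 1 + k1 r^2 times it, then the intrinsics apply), "world_to_cam" (4x4, takes a point from world to camera coordinates). Camera axes: x right, y down, z forward; pixel columns grow to the right and rows downward; lengths in m; the calibration is good to about 2 mm. A picture is of the moment at which its call begins. There is no depth.
- bot.job_done(): hands the job in, once; it reports no verdict.
The state is a dict: "clock": time; "joint_pos": joint angles; "joint_vel": joint speeds; "tau": joint torques, N m; "eef_pos": TCP position; "tool_rot": TCP orientation; "ft_force": force on the tool from outside, world axes, zero at the start; "ft_torque": the same for the moment, N m; "grip_width": finger opening in m.
Only numpy, scipy, OpenCV 4.12 (cv2) and the standard library are available. Lean on these libraries where they do the work, as an engineer would, in place of code of your own. Each camera call takes 0.05 s, during which the arm holds its last target. There are 200 camera calls.

TASK

Drop both white salt tablets into the upright metal tube, one on top of the other. Then take the wooden pusher out of its block, push the stack down the tube with it until it comes up firmly against the stop, and hold it there for about a second with roughly 15 N, never more than 25 N or the tablets crumble. Put the pusher back upright in its block, fully down, and leave the other things on the worktop where they are.

Things in the scene. Friction and masses are not known exactly. Their poses are not given: they have to be found in the camera images.
- tube: Upright round metal tube on a black suction foot (92 mm across), fixed to the worktop. Outside 43 mm across, bore 35 mm, mouth 130 mm above the worktop; the top 12 mm flare to 47 mm bore (55 mm outside). Origin on its axis at worktop level, z up. Inside, a grey 31 mm piston carries the tablets: it stays where left, its top 50 to 75 mm above the worktop at the start, and slides down under about 6 N.
- tube_mouth (a point): Centre of the tube's open mouth, on its axis, 130 mm above the worktop. Far below it, with its top 17 to 33 mm above the worktop, the piston meets a hidden stop, set differently each time, to be found only by feel: from there a rubber buffer gives 1 mm per 4 N. The stack is firmly home while the pusher presses it against the stop with 12 to 25 N; hold that for half a second or more.
- tablet1: White pressed salt tablet, a loose upright cylinder 30 mm across and 30 mm tall with rounded edges, 25 to 50 g, standing on the worktop. Origin at the centre of its underside, z up.
- tablet2: The second tablet, the same as the first.
- pusher: Light wooden pusher rod, 130 mm long, 80 to 130 g, loose, standing upright in its block. Origin at the centre of its lower end, z along the rod. Shank 24 mm across up to 68 mm, above that a round handle 30 mm across from 74 to 130 mm.
- holder: Dark wooden block 75x75x50 mm, fixed to the worktop, with one round upright hole in the middle of its top, 28 mm across and 42 mm deep (its floor 8 mm above the worktop). Origin at the centre of its underside, z up. The pusher stands in it. (Wall cupboards hang 420 mm above the back of the worktop, from about 580 mm ahead of the robot: keep the wrist in front of them.)
- tuna_tin: Bystander, to be left alone: tuna tin, 86 mm across, 40 mm tall. Origin at the centre of its underside.
- butter_pack: Bystander, to be left alone: butter pack, 73x102x37 mm. Origin at the centre of its underside.
- lemon: Bystander, to be left alone: lemon, 83x58x58 mm. Origin at the centre of its underside.
- mug_plain: Bystander, to be left alone: plain mug with a handle, 80x110x89 mm. Origin at the centre of its underside.
- spice_jar: Bystander, to be left alone: spice jar with a cap, 47 mm across, 97 mm tall. Origin at the centre of its underside.
- jar_honey: Bystander, to be left alone: jar with a broad screw lid, 58 mm across, 90 mm tall. Origin at the centre of its underside.
Mind the look-alikes: they are no part of the job. Leave any blue or yellow look-alike of the tablet1 alone. Several things have the shape of the pusher; the one meant has the colours described above.

How it is judged:
On the way, in this order (a step that is already met when the one before it is completed fails the run):
1. both tablets are in the tube, one on the other, upright, released (horizontal distance between each of tablet1, tablet2 and tube below 0.006 m and z of each of tablet1, tablet2 in the frame of tube below 0.108 m and angle between each of tablet1, tablet2's own z axis and vertical below 0.2 rad and contact force between the fingers and tablet1 below 0.1 N and contact force between the fingers and tablet2 below 0.1 N), for 0.2 s.
2. the pusher presses the stack, down in the tube, with 12 to 25 N for half a second (horizontal distance between each of tablet1, tablet2 and tube below 0.006 m and z of each of tablet1, tablet2 in the frame of tube below 0.066 m and angle between each of tablet1, tablet2's own z axis and vertical below 0.2 rad and (contact force between pusher and tablet1 above 12 N or contact force between pusher and tablet2 above 12 N)), for 0.5 s.
At the end, for the whole second after the job is handed in: Both tablets are pushed down in the tube (within 6 mm of its axis, under 0.2 rad of tilt, each underside lower than 66 mm above the worktop); the pusher stands at rest upright (within 0.2 rad) in its block, lower end within 5 mm of the hole's floor and 8 mm of its axis (horizontal distance between each of tablet1, tablet2 and tube below 0.006 m and z of each of tablet1, tablet2 in the frame of tube below 0.066 m and angle between each of tablet1, tablet2, pusher's own z axis and vertical below 0.2 rad and horizontal distance between pusher and holder below 0.008 m and z of pusher in the frame of holder below 0.013 m and linear speed of pusher below 0.02 m/s); the robot touches nothing.
It fails at once if the pusher presses a tablet with more than 25 N (contact force between pusher and tablet1 above 25 N or contact force between pusher and tablet2 above 25 N).
It fails at once if a bystander is shifted by more than 3 cm (distance of any of tuna_tin, butter_pack, lemon, mug_plain, spice_jar, jar_honey from where it was at the start of the episode above 0.03 m).
It also fails if it takes over 72 s, if anything falls off the work surface, if the arm or the gripper's body presses on something with over 40 N, if the wrist force passes 120 N, or if a joint passes its speed limit or range.

## Working session

There is one attempt and no reset: what is moved stays moved. The work goes in short steps, Python scripts to look and compute and a tool call to move; the robot and the scene stay as the last step left them, time stands still between calls to the robot, and variables do not carry over. Pictures are saved under pics/ and viewed, about 8 in all and at most 12, crops included, and the job is handed in when it is done.

Besides the shell and the picture viewer there is one more tool, called after "Request:" as name(argument=value, ...), one argument or row to a line, values as JSON. play_rows: Moves the arm, as the interface text tells. Its arguments: {"type":"object","properties":{"motion":{"type":"array","items":{"type":"object","properties":{"fingers":{"type":"number"},"translation":{"type":"array","items":{"type":"number"}},"roll":{"type":"number"}}}}},"required":["motion"]}

```bash
mkdir -p pics; cat > h.py <<'E'
import numpy as np, cv2
from workcell import bot
def ray(c,u,v):
    K=np.array(c["intrinsics"]);T=np.array(c["world_to_cam"])
    d=np.array([(u-K[0,2])/K[0,0],(v-K[1,2])/K[1,1]])
    s=d.copy()
    for _ in range(20): s=d/(1+c["k1"]*(s@s))
    R=T[:3,:3]; return -R.T@T[:3,3], R.T@np.array([s[0],s[1],1])
def onz(c,u,v,z):
    o,d=ray(c,u,v); return o+d*(z-o[2])/d[2]
def proj(c,p):
    K=np.array(c["intrinsics"]);T=np.array(c["world_to_cam"])
    q=T[:3,:3]@np.array(p)+T[:3,3]; s=q[:2]/q[2]; s=s*(1+c["k1"]*(s@s))
    return K[0,0]*s[0]+K[0,2],K[1,1]*s[1]+K[1,2]
def save(c,n): cv2.imwrite("pics/"+n,np.array(c["pixels"])[:,:,::-1])
E
python3 - <<'E'
from h import *
import pickle
o=bot.get_obs(); print(o)
cs={n:bot.camera(n) for n in("scene","top","wrist")}
pickle.dump(cs,open("c0.pkl","wb"))
for n,c in cs.items(): save(c,n+"0.png"); print(n,c["k1"],c["intrinsics"],onz(c,280,210,0), ray(c,280,210)[0])
E
```

```text
{'clock': 0.0, 'joint_pos': array([-1.32000343e+00,  2.41418560e-01,  3.72119034e-03,  1.33517806e+00,
        1.36241195e-05,  1.57085387e+00]), 'joint_vel': array([-0.00253153, -0.00080719, -0.00020907, -0.00034168, -0.0020136 ,
       -0.00053144]), 'tau': array([-1.08813398e-03, -3.72316504e+01,  2.52408725e+01,  1.69588550e-02,
       -1.47751043e-04,  2.54275236e-06]), 'eef_pos': array([ 0.12394198, -0.48377965,  0.24440897]), 'tool_rot': array([ 7.89973109e-01, -6.13140609e-01, -8.17079270e-04, -6.42726572e-04]), 'ft_force': array([0.77910113, 0.054094  , 0.70251617]), 'ft_torque': array([-0.01877058, -0.0254688 ,  0.03506211]), 'grip_width': 0.08545653169295418}
scene -0.03406723195342232 [[400.50472685   0.         282.96324096]
 [  0.         400.50472685 208.83938924]
 [  0.           0.           1.        ]] [ 0.62130928 -0.13674392  0.        ] [0.04307596 0.92872064 0.60927227]
top -0.07096496488436857 [[422.05464303   0.         279.46316227]
 [  0.         422.05464303 213.00495627]
 [  0.           0.           1.        ]] [0.56247802 0.05468549 0.        ] [ 0.19681811 -0.10729663  1.45908691]
wrist 0.0005721521646256173 [[302.49836651   0.         276.65471093]
 [  0.         302.49836651 212.64695886]
 [  0.           0.           1.        ]] [ 0.09099907 -0.49666393  0.        ] [ 0.19374586 -0.46662795  0.37412237]
```

View pics/top0.png

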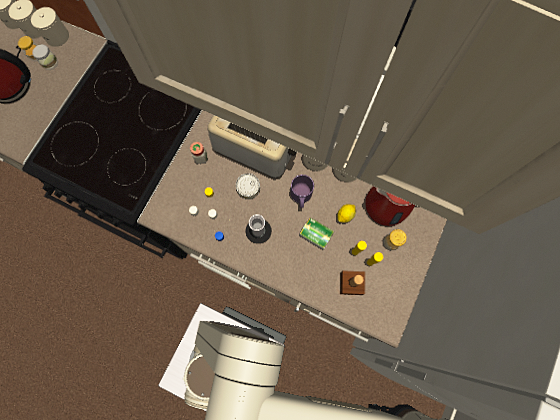

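View pics/scene0.png

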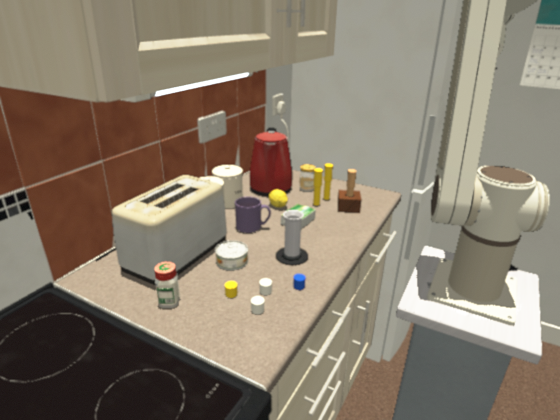

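Top view: white tablets at (193,210) and (212,213). Their look-alikes are yellow (209,191) and blue (219,236). The wooden pusher is in its block at (352,282), with yellow look-alike rods at (361,248) and (377,259). The tube is at (258,228). I choose the two whites and the wooden rod in the block, and will measure them and check a close crop.

```bash
python3 - <<'E'
from h import *
import pickle
cs=pickle.load(open("c0.pkl","rb")); c=cs["top"]; s=cs["scene"]
im=np.array(c["pixels"]); hsv=cv2.cvtColor(im,cv2.COLOR_RGB2HSV)
w=((hsv[...,2]>185)&(hsv[...,1]<45)).astype(np.uint8)
for x0,y0 in((193,210),(212,213)):
    m=np.zeros_like(w); m[y0-9:y0+10,x0-9:x0+10]=w[y0-9:y0+10,x0-9:x0+10]
    ys,xs=np.nonzero(m); print("tab",len(xs),xs.mean(),ys.mean(),onz(c,xs.mean(),ys.mean(),0.028), "px per 30mm", np.hypot(*(np.array(proj(c,onz(c,x0,y0,.03)+[.03,0,0]))-proj(c,onz(c,x0,y0,.03)))))
print("tube mouth",onz(c,257.5,219.5,.13),"foot",onz(c,259,231,.01)); print("pusher top",onz(c,358.5,280,.138),"block",onz(c,352,283,.05))
a=np.vstack([cv2.resize(im[170:260,180:290,::-1],(550,450),interpolation=cv2.INTER_CUBIC)])
b=cv2.resize(im[230:310,330:410,::-1],(450,450),interpolation=cv2.INTER_CUBIC)
o=np.hstack([a,b]); cv2.imwrite("pics/crop1.png",cv2.resize(o,(800,360)))
for p in [(.5,.1,.03)]: print(proj(s,p))
E
```

```text
tab 46 192.7173913043478 209.3695652173913 [0.42397453 0.32950297 0.028     ] px per 30mm 8.424774897486438
tab 46 211.82608695652175 212.7173913043478 [0.44252238 0.26295448 0.028     ] px per 30mm 8.419770544419775
tube mouth [0.46935472 0.09219466 0.13      ] foot [0.45895007 0.08694476 0.01      ]
pusher top [ 0.43003227 -0.27965912  0.138     ] block [ 0.42706805 -0.27541018  0.05      ]
(np.float64(277.0539534864435), np.float64(243.4999254557963))
```

View pics/crop1.png

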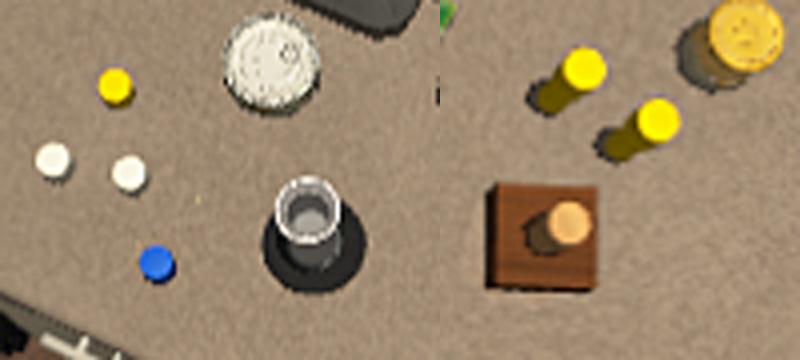

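Crop: the tablets are plain white, the yellow and blue ones are clearly separate, and the pusher in the block is natural wood. Scene and top agree. Next I move above the tube, squaring the tool to the world axes.

Request:
play_rows(
  motion=[
    {"translation":[-25.5,-35,0],"roll":-75.7,"fingers":-0.2},
    {"translation":[-25.5,-35,0],"roll":-75.7,"fingers":-0.2},
    {"translation":[-25.5,-35,0],"roll":-75.7,"fingers":-0.2},
    {"translation":[-25.5,-35,0],"roll":-75.7,"fingers":-0.2},
    {"translation":[-25.5,-35,0],"roll":-75.7,"fingers":-0.2},
    {"translation":[-25.5,-35,0],"roll":-75.7,"fingers":-0.2},
    {"translation":[-25.5,-35,0],"roll":-75.7,"fingers":-0.2},
    {"translation":[-25.5,-35,0],"roll":-75.7,"fingers":-0.2},
    {"translation":[-25.5,-35,0],"roll":-75.7,"fingers":-0.2},
    {"translation":[-25.5,-35,0],"roll":-75.7,"fingers":-0.2},
    {"translation":[-44.6,-45.1,0],"roll":-75.7,"fingers":-0.2},
    {"translation":[-44.6,-45.1,0],"roll":-75.7,"fingers":-0.2},
    {"translation":[-44.6,-45.1,0],"roll":-75.7,"fingers":-0.2},
    {"translation":[-44.6,-45.1,0],"roll":-75.7,"fingers":-0.2},
    {"translation":[-44.6,-45.1,0],"roll":-75.7,"fingers":-0.2},
    {"translation":[-44.6,-45.1,0],"roll":-75.7,"fingers":-0.2},
    {"translation":[-44.6,-45.1,0],"roll":-75.7,"fingers":-0.2},
    {"translation":[-44.6,-45.1,0],"roll":-75.7,"fingers":-0.2},
    {"translation":[-44.6,-45.1,0],"roll":-75.7,"fingers":-0.2},
    {"translation":[-44.6,-45.1,0],"roll":-75.7,"fingers":-0.2},
  ],
)

```text
clock: 1.82
eef_pos: [0.4499, 0.0586, 0.2452]
tool_rot: [1.0, -0.0, -0.0, 0.0]
ft_force: [1.1, 0.4, 0.7]
grip_width: 0.0516
```

```bash
python3 - <<'E'
from h import *
import pickle
c=bot.camera("wrist");pickle.dump(c,open("w1.pkl","wb")); save(c,"w1.png")
o=bot.get_obs(); print(o["eef_pos"],o["tool_rot"],o["grip_width"],o["clock"],o["ft_force"])
print([proj(c,p) for p in((.464,.091,.13),(.4425,.263,.03),(.424,.3295,.03))])
E
```

```text
[0.44997627 0.05844404 0.24527867] [ 9.99999891e-01 -4.18443187e-04 -1.54239217e-04  1.39294908e-04] 0.05116034749743494 1.8667 [-0.2950866   0.07469673 -0.18014666]
[(np.float64(294.2014354973198), np.float64(173.52077559245353)), (np.float64(269.14996343678183), np.float64(-19.89742865306971)), (np.float64(248.1653484728938), np.float64(-106.40301790799069))]
```

View pics/w1.png

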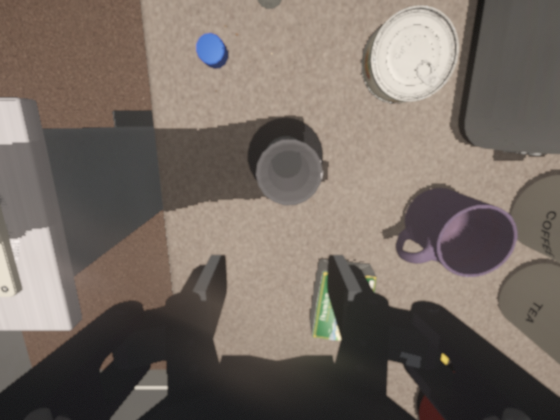

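Wrist view: the tube mouth ring is centred near (289,171) and the interior is visible. The estimate projected to (294,173), so the tube is about 4 mm less in x. Now to the tablets.

```bash
python3 - <<'E'
from h import *
import pickle
c=pickle.load(open("w1.pkl","rb"))
g=cv2.cvtColor(np.array(c["pixels"]),cv2.COLOR_RGB2GRAY)
H=cv2.HoughCircles(cv2.GaussianBlur(g,(3,3),0),cv2.HOUGH_GRADIENT,1,5,param1=80,param2=12,minRadius=20,maxRadius=40)[0]
for u,v,r in H:
    if np.hypot(u-289,v-171)<12: p=onz(c,u,v,.13); print(u,v,r,p, r*(ray(c,u,v)[0][2]-.13)/302)
print(onz(c,289,171.5,.13))
E
```

```text
287.5 172.5 32.7 [0.45854596 0.0918344  0.13      ] 0.02650163648147995
291.5 175.5 37.1 [0.46182654 0.08938221 0.13      ] 0.030067603978130176
286.5 166.5 38.3 [0.45769128 0.09669541 0.13      ] 0.0310401416923483
286.5 178.5 39.4 [0.45777736 0.0869187  0.13      ] 0.03193163588521998
294.5 166.5 33.8 [0.46414974 0.09669299 0.13      ] 0.027393127582739464
295.5 171.5 28.0 [0.46502686 0.09264595 0.13      ] 0.02269253223756607
281.5 170.5 25.7 [0.45366794 0.09346251 0.13      ] 0.020828503422088432
[0.4597547  0.09264789 0.13      ]
```

Request:
play_rows(
  motion=[
    {"translation":[-1.3,-19.2,2],"roll":0,"fingers":-0.2},
    {"translation":[-1.3,-19.2,2],"roll":0,"fingers":-0.2},
    {"translation":[-1.3,-19.2,2],"roll":0,"fingers":-0.2},
    {"translation":[-1.3,-19.2,2],"roll":0,"fingers":-0.2},
    {"translation":[-1.3,-19.2,2],"roll":0,"fingers":-0.2},
    {"translation":[-1.3,-19.2,2],"roll":0,"fingers":-0.2},
    {"translation":[-1.3,-19.2,2],"roll":0,"fingers":-0.2},
  ],
)

```text
clock: 2.45
eef_pos: [0.4369, 0.2516, 0.2249]
tool_rot: [1.0, 0.001, -0.0, 0.0]
ft_force: [-0.3, -0.5, -1.1]
grip_width: 0.0513
```

```bash
cat > tab.py <<'E'
from h import *
import sys
c=bot.camera("wrist"); save(c,sys.argv[1])
o=bot.get_obs(); print(o["eef_pos"],o["clock"])
hsv=cv2.cvtColor(np.array(c["pixels"]),cv2.COLOR_RGB2HSV)
w=((hsv[...,2]>190)&(hsv[...,1]<40)).astype(np.uint8)
n,L,S,C=cv2.connectedComponentsWithStats(w)
for i in range(1,n):
    if 150<S[i,4]<6000: print(S[i],C[i],onz(c,*C[i],.03),"top wpx",.03*302/(ray(c,0,0)[0][2]-.03))
E
python3 tab.py w2.png
```

```text
[0.43707472 0.2507225  0.22516489] 2.5
[212  41  21  27 172] [222.55813953  52.73255814] [0.38409601 0.38835521 0.03      ] top wpx 27.921513123749435
[248  95  29  29 405] [260.50123457 110.24197531] [0.42010455 0.33571967 0.03      ] top wpx 27.921513123749435
[ 373  206   79   79 4657] [411.5686064  242.61412927] [0.59229295 0.19149927 0.03      ] top wpx 27.921513123749435
[ 34 329  36  32 476] [ 50.88445378 344.43907563] [0.14707337 0.04988204 0.03      ] top wpx 27.921513123749435
[  0 334  31  42 660] [ 13.73636364 357.30151515] [0.09445398 0.02969248 0.03      ] top wpx 27.921513123749435
```

View pics/w2.png

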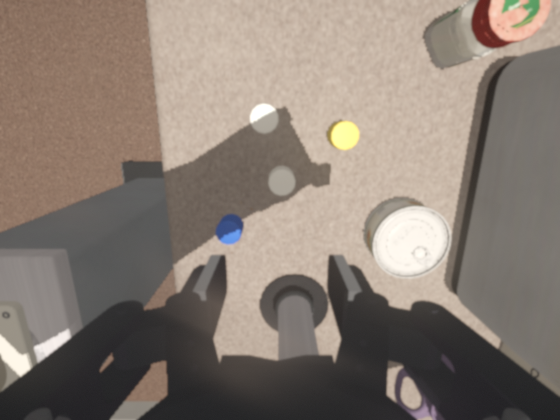

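Wrist view: white tablets at (264,118), half lit, and (282,181), in shadow. Yellow is at (344,135), blue at (229,229), and the tube foot is centred at about (294,305).

```bash
python3 - <<'E'
from h import *
c=bot.camera("wrist")
im=np.array(c["pixels"]); g=cv2.GaussianBlur(cv2.cvtColor(im,cv2.COLOR_RGB2GRAY),(3,3),0)
for u0,v0 in((264,118),(282,181)):
    s=g[v0-30:v0+30,u0-30:u0+30]
    H=cv2.HoughCircles(s,cv2.HOUGH_GRADIENT,1,3,param1=60,param2=7,minRadius=12,maxRadius=16)
    for u,v,r in H[0][:2]: print(u+u0-30,v+v0-30,r,onz(c,u+u0-30,v+v0-30,.03))
    print("eye",onz(c,u0,v0,.03))
print("foot",onz(c,294,305,.008)); 
E
```

```text
263.5 116.5 14.1 [0.42339995 0.32877942 0.03      ]
eye [0.42389486 0.32731498 0.03      ]
279.5 179.5 15.4 [0.43997871 0.26367395 0.03      ]
282.5 179.5 14.3 [0.44323183 0.26367586 0.03      ]
eye [0.44269878 0.26203003 0.03      ]
foot [0.45977377 0.09305681 0.008     ]
```

Request:
play_rows(
  motion=[
    {"translation":[0.6,-1.2,4],"roll":0,"fingers":-0.2},
    {"translation":[0.6,-1.2,8],"roll":0,"fingers":-0.2},
    {"translation":[0.6,-1.2,12],"roll":0,"fingers":-0.2},
    {"translation":[0.6,-1.2,15.5],"roll":0,"fingers":-0.2},
    {"translation":[0.6,-1.2,18],"roll":0,"fingers":-0.2},
    {"translation":[0.6,-1.2,19.2],"roll":0,"fingers":-0.2},
    {"translation":[0.6,-1.2,19.2],"roll":0,"fingers":-0.2},
    {"translation":[0.6,-1.2,19.2],"roll":0,"fingers":1},
    {"translation":[0.6,-1.2,19.2],"roll":0,"fingers":1},
    {"translation":[0.6,-1.2,19.2],"roll":0,"fingers":1},
    {"translation":[0.6,-1.2,19.2],"roll":0,"fingers":1},
    {"translation":[0.6,-1.2,19.2],"roll":0,"fingers":1},
    {"translation":[0.6,-1.2,19.2],"roll":0,"fingers":1},
  ],
)

```text
clock: 3.63
eef_pos: [0.4444, 0.264, 0.035]
tool_rot: [1.0, 0.001, 0.002, -0.001]
ft_force: [-0.7, -2.0, 6.0]
grip_width: 0.0269
```

Width 26.9 mm (under 30) with +6 N up means I am pinching the rounded edge. Reopening and going 6 mm deeper.

Request:
play_rows(
  motion=[
    {"translation":[0,0,0],"roll":0,"fingers":-0.2},
    {"translation":[0,0,0],"roll":0,"fingers":-0.2},
    {"translation":[-0.1,0.1,0.6],"roll":0,"fingers":-0.2},
    {"translation":[-0.1,0.1,0.6],"roll":0,"fingers":-0.2},
    {"translation":[-0.1,0.1,0.6],"roll":0,"fingers":1},
    {"translation":[-0.1,0.1,0.6],"roll":0,"fingers":1},
    {"translation":[-0.1,0.1,0.6],"roll":0,"fingers":1},
    {"translation":[-0.1,0.1,0.6],"roll":0,"fingers":1},
    {"translation":[-0.1,0.1,0.6],"roll":0,"fingers":1},
    {"translation":[-0.1,0.1,0.6],"roll":0,"fingers":1},
  ],
)

```text
clock: 4.47
eef_pos: [0.442, 0.2626, 0.0272]
tool_rot: [1.0, 0.001, -0.0, 0.0]
ft_force: [-0.9, -0.4, -0.5]
grip_width: 0.0276
```

Request:
play_rows(
  motion=[
    {"translation":[0,0,-4],"roll":0,"fingers":1},
    {"translation":[0,0,-8],"roll":0,"fingers":1},
    {"translation":[0,0,-12],"roll":0,"fingers":1},
    {"translation":[0,0,-16],"roll":0,"fingers":1},
    {"translation":[0.3,3,-17],"roll":0,"fingers":1},
    {"translation":[0.7,7,-17],"roll":0,"fingers":1},
    {"translation":[1.1,11,-17],"roll":0,"fingers":1},
    {"translation":[1.5,15,-17],"roll":0,"fingers":1},
    {"translation":[1.7,17,-17],"roll":0,"fingers":1},
    {"translation":[1.7,17,-17],"roll":0,"fingers":1},
    {"translation":[1.7,17,-17],"roll":0,"fingers":1},
  ],
)

```text
clock: 5.38
eef_pos: [0.4593, 0.0917, 0.1974]
tool_rot: [1.0, -0.001, -0.0, -0.0]
ft_force: [-0.1, -0.1, -0.9]
grip_width: 0.0281
```

```bash
python3 - <<'E'
from h import *
c=bot.camera("wrist"); s=bot.camera("scene")
o=bot.get_obs(); print(o["eef_pos"],o["grip_width"],o["clock"],o["ft_force"])
a=np.array(c["pixels"])[:,:,::-1]; u,v=map(int,proj(s,(.46,.092,.15))); b=np.array(s["pixels"])[v-70:v+70,u-60:u+60,::-1]
b=cv2.resize(b,(360,420),interpolation=cv2.INTER_CUBIC); cv2.imwrite("pics/w3.png",np.hstack([a[:,100:500],b])); print(u,v,proj(c,(.459,.092,.13)))
E
```

```text
[0.45922556 0.09318338 0.19726075] 0.02771463721314836 5.4833 [-0.60778957  0.28326098 -0.367761  ]
292 206 (np.float64(276.40558164846743), np.float64(230.88102668782585))
```

View pics/w3.png

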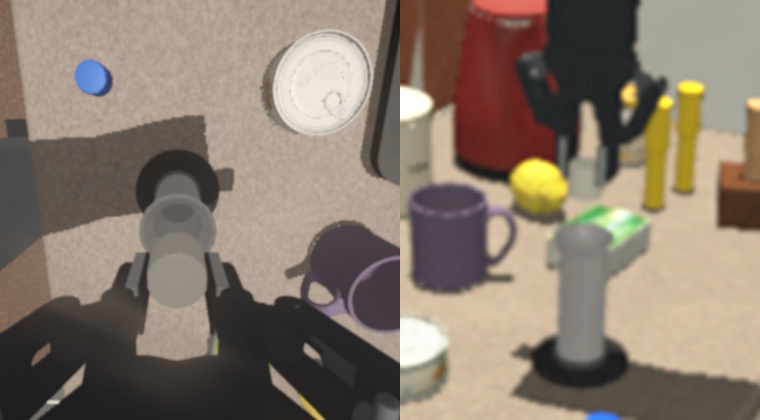

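Wrist crop (offset 100): the tablet is held upright, its bottom disc at about (277,264), and the mouth ring is at about (278.5,232). Scene crop: the tablet hangs straight above the tube.

```bash
python3 - <<'E'
from h import *
c=bot.camera("wrist")
print("tab",onz(c,277.5,264,.17),"mouth",onz(c,278.5,232.5,.13), "foot", onz(c,277.2,188,.01),bot.get_obs()["eef_pos"])
E
```

```text
tab [0.45963365 0.08798655 0.17      ] mouth [0.46042676 0.09234701 0.13      ] foot [0.45973256 0.09868251 0.01      ] [0.4592197  0.09356665 0.19725237]
```

```bash
python3 - <<'E'
from h import *
c=bot.camera("wrist"); a=np.array(c["pixels"])[140:340,200:360,::-1]
a=cv2.convertScaleAbs(a,alpha=1.5,beta=-20)
a=cv2.resize(a,(480,600),interpolation=cv2.INTER_CUBIC)
p=[bot.get_obs()["eef_pos"] for _ in range(3)]; print(p)
E0=np.array([.4595,.0925,0])
b=a.copy()
for z,r,ce,col in((.1703,.015,E0,(0,0,255)),(.2003,.015,E0,(0,255,255)),(.13,.0275,[.460,.0923,0],(0,255,0))):
    pts=[(np.array(proj(c,(ce[0]+r*np.cos(t),ce[1]+r*np.sin(t),z)))-[200,140])*3 for t in np.linspace(0,6.28,60)]
    cv2.polylines(b,[np.int32(pts)],True,col,1)
cv2.imwrite("pics/w4.png",b)
E
```

```text
[array([0.45918287, 0.09371207, 0.19720601]), array([0.45918287, 0.09371207, 0.19720601]), array([0.45918287, 0.09371207, 0.19720601])]
```

View pics/w4.png

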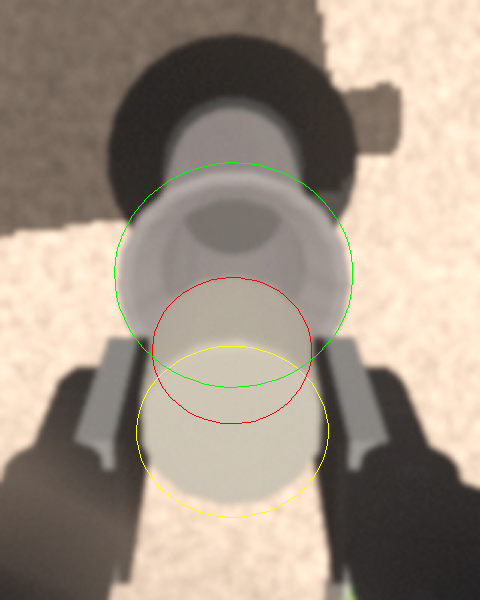

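Overlay matches: the tablet sits 1 mm off in x and y relative to the mouth. Correcting and lowering.

Request:
play_rows(
  motion=[
    {"translation":[0.1,0.1,1.5],"roll":0,"fingers":1},
    {"translation":[0.1,0.1,3],"roll":0,"fingers":1},
    {"translation":[0.1,0.1,4],"roll":0,"fingers":1},
    {"translation":[0.1,0.1,4.6],"roll":0,"fingers":1},
    {"translation":[0.1,0.1,5.1],"roll":0,"fingers":1},
    {"translation":[0.1,0.1,5.5],"roll":0,"fingers":1},
    {"translation":[0.1,0.1,5.5],"roll":0,"fingers":1},
  ],
)

```text
clock: 6.17
eef_pos: [0.46, 0.092, 0.1418]
tool_rot: [1.0, 0.001, -0.0, 0.0]
ft_force: [1.0, 0.8, -0.1]
grip_width: 0.0279
```

Request:
play_rows(
  motion=[
    {"translation":[0,0,0],"roll":0,"fingers":-0.2},
    {"translation":[0,0,0],"roll":0,"fingers":-0.2},
    {"translation":[0,0,0],"roll":0,"fingers":-0.2},
    {"translation":[0,0,0],"roll":0,"fingers":-0.2},
    {"translation":[0,0,-3],"roll":0,"fingers":-0.2},
    {"translation":[0,0,-7],"roll":0,"fingers":-0.2},
    {"translation":[-0.5,-3.5,-7],"roll":0,"fingers":-0.2},
    {"translation":[-1.1,-7.5,-7],"roll":0,"fingers":-0.2},
    {"translation":[-1.7,-11.5,-6],"roll":0,"fingers":-0.2},
    {"translation":[-2.3,-15.5,-4],"roll":0,"fingers":-0.2},
    {"translation":[-3,-19.5,0],"roll":0,"fingers":-0.2},
    {"translation":[-3.6,-23.6,0],"roll":0,"fingers":-0.2},
    {"translation":[-3.6,-23.6,4],"roll":0,"fingers":-0.2},
    {"translation":[-3.6,-23.6,4],"roll":0,"fingers":-0.2},
  ],
)

```text
clock: 7.33
eef_pos: [0.4209, 0.329, 0.097]
tool_rot: [1.0, 0.003, -0.003, 0.002]
ft_force: [-0.9, -1.5, -0.5]
grip_width: 0.0511
```

```bash
python3 - <<'E'
from h import *
c=bot.camera("wrist"); t=bot.camera("scene")
e=bot.get_obs()["eef_pos"]; print(e,bot.get_obs()["clock"])
b=np.array(c["pixels"])[:,:,::-1].copy()
pts=[np.array(proj(c,(.4238+.015*np.cos(q),.3285+.015*np.sin(q),.03))) for q in np.linspace(0,6.28,60)]
cv2.polylines(b,[np.int32(pts)],True,(0,0,255),1)
u,v=map(int,proj(t,(.46,.092,.13))); s=np.array(t["pixels"])[v-40:v+100,u-60:u+60,::-1]
cv2.imwrite("pics/w5.png",np.hstack([b[:,110:460],cv2.resize(s,(360,420),interpolation=cv2.INTER_CUBIC)]))
E
```

```text
[0.42250175 0.32712668 0.10051102] 7.4333
```

View pics/w5.png

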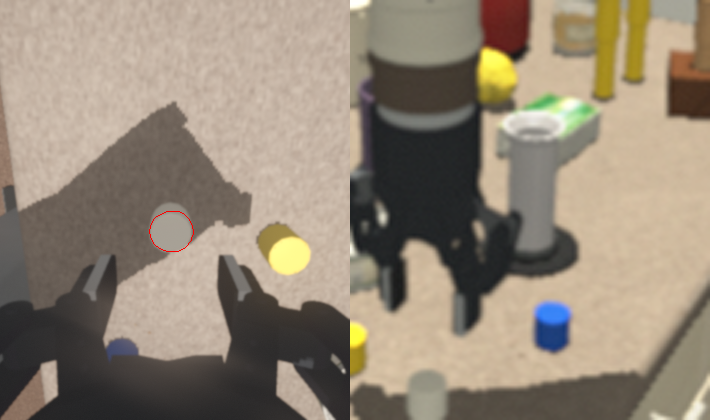

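Wrist view: the overlay sits right on tablet1 at (171,231). Scene crop: the first tablet has gone into the tube and nothing lies outside. Grasping tablet1.

Request:
play_rows(
  motion=[
    {"translation":[0.1,-0.1,3],"roll":0,"fingers":-0.2},
    {"translation":[0.1,-0.1,5.5],"roll":0,"fingers":-0.2},
    {"translation":[0.1,-0.1,7.3],"roll":0,"fingers":-0.2},
    {"translation":[0.1,-0.1,7.3],"roll":0,"fingers":-0.2},
    {"translation":[0.1,-0.1,7.3],"roll":0,"fingers":1},
    {"translation":[0.1,-0.1,7.3],"roll":0,"fingers":1},
    {"translation":[0.1,-0.1,7.3],"roll":0,"fingers":1},
    {"translation":[0.1,-0.1,7.3],"roll":0,"fingers":1},
    {"translation":[0.1,-0.1,7.3],"roll":0,"fingers":1},
    {"translation":[0.1,-0.1,7.3],"roll":0,"fingers":1},
  ],
)

```text
clock: 8.27
eef_pos: [0.4269, 0.3294, 0.0319]
tool_rot: [1.0, 0.0, 0.002, -0.001]
ft_force: [-0.4, -1.7, 7.2]
grip_width: 0.0271
```

Request:
play_rows(
  motion=[
    {"translation":[0,0,0],"roll":0,"fingers":-0.2},
    {"translation":[0,0,0],"roll":0,"fingers":-0.2},
    {"translation":[0,0,0],"roll":0,"fingers":-0.2},
  ],
)

```text
clock: 8.52
eef_pos: [0.4251, 0.3287, 0.0297]
tool_rot: [1.0, 0.001, 0.0, -0.0]
ft_force: [-0.4, -0.2, -0.7]
grip_width: 0.0512
```

Request:
play_rows(
  motion=[
    {"translation":[-0.1,0,0.4],"roll":0,"fingers":-0.2},
    {"translation":[-0.1,0,0.4],"roll":0,"fingers":-0.2},
    {"translation":[-0.1,0,0.4],"roll":0,"fingers":1},
    {"translation":[-0.1,0,0.4],"roll":0,"fingers":1},
    {"translation":[-0.1,0,0.4],"roll":0,"fingers":1},
    {"translation":[-0.1,0,0.4],"roll":0,"fingers":1},
    {"translation":[-0.1,0,0.4],"roll":0,"fingers":1},
    {"translation":[-0.1,0,0.4],"roll":0,"fingers":1},
  ],
)

```text
clock: 9.18
eef_pos: [0.424, 0.3287, 0.0253]
tool_rot: [1.0, 0.001, 0.0, -0.0]
ft_force: [0.2, -0.8, -0.5]
grip_width: 0.0275
```

Request:
play_rows(
  motion=[
    {"translation":[0,0,-4],"roll":0,"fingers":1},
    {"translation":[0,0,-8],"roll":0,"fingers":1},
    {"translation":[0,0,-12],"roll":0,"fingers":1},
    {"translation":[0,0,-16],"roll":0,"fingers":1},
    {"translation":[0.5,3,-17],"roll":0,"fingers":1},
    {"translation":[1,7,-17],"roll":0,"fingers":1},
    {"translation":[1.7,11,-17],"roll":0,"fingers":1},
    {"translation":[2.3,15,-17],"roll":0,"fingers":1},
    {"translation":[2.9,19,-17],"roll":0,"fingers":1},
    {"translation":[3.5,22.5,-17],"roll":0,"fingers":1},
    {"translation":[3.6,23.6,-17],"roll":0,"fingers":1},
    {"translation":[3.6,23.6,-17],"roll":0,"fingers":1},
    {"translation":[3.6,23.6,-17],"roll":0,"fingers":1},
  ],
)

```text
clock: 10.27
eef_pos: [0.4602, 0.0924, 0.1953]
tool_rot: [1.0, -0.0, -0.0, -0.0]
ft_force: [0.1, 0.2, -0.5]
grip_width: 0.0281
```

```bash
python3 - <<'E'
from h import *
c=bot.camera("wrist"); a=np.array(c["pixels"])[140:340,200:360,::-1]
a=cv2.convertScaleAbs(a,alpha=1.5,beta=-20)
b=cv2.resize(a,(480,600),interpolation=cv2.INTER_CUBIC)
e=bot.get_obs()["eef_pos"]; print(e)
for z,r,ce,col in((e[2]-.0253,.015,[e[0],e[1]-.001,0],(0,0,255)),(.13,.0275,[.4605,.0917,0],(0,255,0))):
    pts=[(np.array(proj(c,(ce[0]+r*np.cos(t),ce[1]+r*np.sin(t),z)))-[200,140])*3 for t in np.linspace(0,6.28,60)]
    cv2.polylines(b,[np.int32(pts)],True,col,1)
cv2.imwrite("pics/w6.png",b)
E
```

```text
[0.46020844 0.0931521  0.19524152]
```

View pics/w6.png

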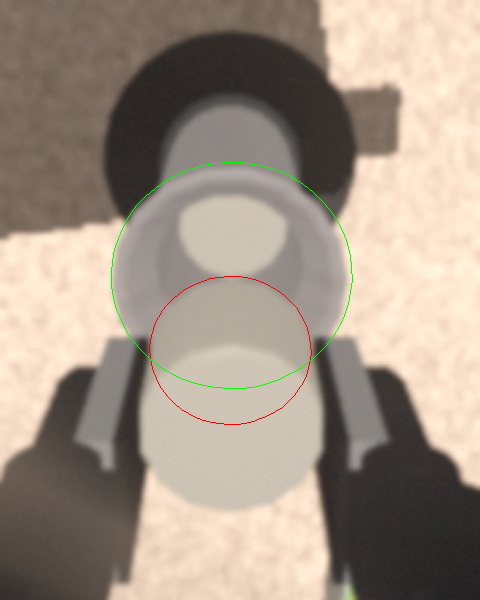

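The first tablet is visible lying flat in the bore, and the second is held, centred to within about 1 mm. Lowering to the same TCP height that was free of contact before, then releasing and rising.

Request:
play_rows(
  motion=[
    {"translation":[0.03,0.1,1.5],"roll":0,"fingers":1},
    {"translation":[0.03,0.1,3],"roll":0,"fingers":1},
    {"translation":[0.03,0.1,4],"roll":0,"fingers":1},
    {"translation":[0.03,0.1,4.6],"roll":0,"fingers":1},
    {"translation":[0.03,0.1,5],"roll":0,"fingers":1},
    {"translation":[0.03,0.1,5.35],"roll":0,"fingers":1},
    {"translation":[0.03,0.1,5.35],"roll":0,"fingers":1},
    {"translation":[0.03,0.1,5.35],"roll":0,"fingers":1},
  ],
)

```text
clock: 10.98
eef_pos: [0.4605, 0.092, 0.142]
tool_rot: [1.0, 0.001, -0.0, -0.0]
ft_force: [-0.8, 0.1, 1.0]
grip_width: 0.0276
```

Request:
play_rows(
  motion=[
    {"translation":[0,0,0],"roll":0,"fingers":-0.2},
    {"translation":[0,0,0],"roll":0,"fingers":-0.2},
    {"translation":[0,0,0],"roll":0,"fingers":-0.2},
    {"translation":[0,0,-1],"roll":0,"fingers":-0.2},
    {"translation":[0,1.5,-5],"roll":0,"fingers":-0.2},
    {"translation":[0,3,-9],"roll":0,"fingers":-0.2},
    {"translation":[0,3,-10],"roll":0,"fingers":-0.2},
    {"translation":[0,3,-10],"roll":0,"fingers":-0.2},
  ],
)

```text
clock: 11.65
eef_pos: [0.4642, 0.0611, 0.2469]
tool_rot: [1.0, -0.0, 0.006, -0.0]
ft_force: [1.2, 0.0, 0.1]
grip_width: 0.0515
```

```bash
python3 - <<'E'
from h import *
import pickle
c=bot.camera("wrist"); pickle.dump(c,open("w7.pkl","wb"));print(bot.get_obs()["eef_pos"])
a=np.array(c["pixels"]).astype(int); u,v=map(int,proj(c,(.4605,.0915,.12)));print(u,v)
hsv=cv2.cvtColor(np.uint8(a),cv2.COLOR_RGB2HSV)
print(a[v-40:v+42:6,u-40:u+42:6].sum(2)//3)
E
```

```text
[0.4628527  0.06133825 0.24440903]
270 173
[[ 89  86  63  46  44  47  46  46  47  46  48  54 163 164]
 [ 84  82  45  44  46  47  62  64  51  46  47  48  95 160]
 [ 87  49  44  44  65 123 124 123 124  78  47  46  69 163]
 [ 86  42  43 107 110 105 105 105 107 113 109  47  70 151]
 [ 82  43 101 111 105 123 140 142 130 109 111  95  69 137]
 [ 86  44 120 109 105 143 144 144 144 130 111 122  64  90]
 [ 81  67 113 109 133 142 143 143 143 142 111 115  68  85]
 [ 85 102 114 111 133 142 141 142 142 142 107 112  92  86]
 [ 87  90 115 111 109 142 141 141 141 130 115 117 112 124]
 [ 84  88 123 116 110 114 140 141 129 111 116 122 115 172]
 [ 87  88 107 117 116 116 112 113 118 117 118 141 159 166]
 [146 151 120 139 122 119 119 119 118 120 137 160 165 162]
 [164 168 167 163 165 136 130 130 131 163 169 163 162 165]
 [164 162 168 166 162 164 165 162 167 168 162 162 164 164]]
```

Request:
play_rows(
  motion=[
    {"translation":[-0.3,4,0],"roll":0,"fingers":-0.2},
    {"translation":[-0.6,8,0],"roll":0,"fingers":-0.2},
    {"translation":[-0.9,12,0],"roll":0,"fingers":-0.2},
    {"translation":[-1.2,16,0],"roll":0,"fingers":-0.2},
    {"translation":[-1.5,20,0],"roll":0,"fingers":-0.2},
    {"translation":[-1.9,24,0],"roll":0,"fingers":-0.2},
    {"translation":[-2.3,28,0],"roll":0,"fingers":-0.2},
    {"translation":[-2.8,31.2,0],"roll":0,"fingers":-0.2},
    {"translation":[-2.8,31.2,0],"roll":0,"fingers":-0.2},
    {"translation":[-2.8,31.2,0],"roll":0,"fingers":-0.2},
  ],
)

```text
clock: 12.53
eef_pos: [0.4322, -0.2516, 0.2401]
tool_rot: [1.0, -0.001, -0.001, -0.001]
ft_force: [0.4, 1.2, -0.6]
grip_width: 0.0512
```

```bash
python3 - <<'E'
from h import *
import pickle
c=bot.camera("wrist"); pickle.dump(c,open("w8.pkl","wb"));o=bot.get_obs();print(o["eef_pos"],o["clock"])
c0=pickle.load(open("c0.pkl","rb"))["top"]
hd=onz(c0,358.9,279.6,.138); bl=onz(c0,353.8,282.7,.05); print("handle",hd,"block",bl)
b=np.array(c["pixels"])[:,:,::-1].copy()
for z,r,ce,col in((.138,.015,hd,(0,0,255)),(.05,.014,bl,(255,0,0))):
    pts=[np.array(proj(c,(ce[0]+r*np.cos(t),ce[1]+r*np.sin(t),z))) for t in np.linspace(0,6.28,60)]
    cv2.polylines(b,[np.int32(pts)],True,col,1)
a=pickle.load(open("w7.pkl","rb")); u,v=map(int,proj(a,(.4605,.0915,.12)))
k=np.array(a["pixels"])[v-60:v+60,u-50:u+50,::-1]
cv2.imwrite("pics/w8.png",np.hstack([b[:,60:500],cv2.resize(k,(350,420))]))
E
```

```text
[ 0.4323733  -0.25037564  0.24035686] 12.5833
handle [ 0.43171957 -0.28030569  0.138     ] block [ 0.43056742 -0.28045326  0.05      ]
```

View pics/w8.png

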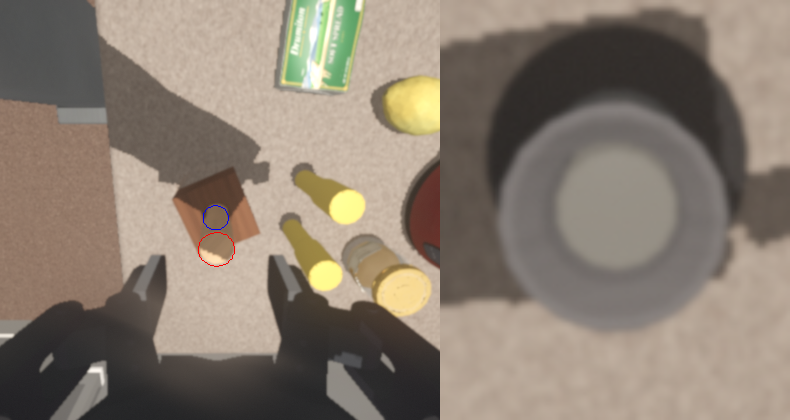

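Left: the wooden handle at (212,252) matches the red overlay, with a yellow rod at about (323,275) close on the right. Right crop: the second tablet is centred and flat in the tube. I need to check the clearance to the yellow rod.

```bash
python3 - <<'E'
from h import *
import pickle
c=pickle.load(open("w8.pkl","rb")); t=pickle.load(open("c0.pkl","rb"))["top"]
for u,v in((383,275),(407,207)): print("wrist yellow top",onz(c,u,v,.13))
for u,v in((440+218*0,0),): pass
# top view: crop px (660,121),(586,69)
for X,Y in((658,121),(585,69)): print("top yellow top",onz(t,330+(X-440)/4.5,230+Y/4.5,.13))
im=np.array(c["pixels"]); hsv=cv2.cvtColor(im,cv2.COLOR_RGB2HSV)
h=im[225:270,255:300].astype(int); m=(h[...,0]>175)&(h[...,0]-h[...,2]>60)
ys,xs=np.nonzero(m); print(xs.min()+255,xs.max()+255,ys.min()+225,ys.max()+225)
y=xs.max(); print("edge right/bottom",onz(c,xs.max()+255,250,.138),onz(c,xs.min()+255,250,.138),onz(c,276,ys.max()+225,.138))
print(onz(c,212+60,168,.05),onz(c,173+60,197,.05),onz(c,199+60,258,.05),onz(c,258+60,232,.05))
E
```

```text
wrist yellow top [ 0.52519138 -0.30797405  0.13      ]
wrist yellow top [ 0.53889386 -0.24603564  0.13      ]
top yellow top [ 0.52657002 -0.30977475  0.13      ]
top yellow top [ 0.53857988 -0.24816091  0.13      ]
259 286 248 263
edge right/bottom [ 0.43953957 -0.28060093  0.138     ] [ 0.4171567 -0.2805643  0.138    ] [ 0.43121444 -0.29239807  0.138     ]
[ 0.42684765 -0.22502962  0.05      ] [ 0.3842845  -0.25639479  0.05      ] [ 0.41115388 -0.32866462  0.05      ] [ 0.47801502 -0.29693439  0.05      ]
```

The yellow rods start at x ≥ 0.51, so they are clear. Grasping the handle at the TCP, about 100 mm up the rod.

Request:
play_rows(
  motion=[
    {"translation":[0,2.8,3],"roll":0,"fingers":-0.2},
    {"translation":[0,2.8,6.5],"roll":0,"fingers":-0.2},
    {"translation":[0,2.8,10],"roll":0,"fingers":-0.2},
    {"translation":[0,2.8,12.2],"roll":0,"fingers":-0.2},
    {"translation":[0,2.8,13.2],"roll":0,"fingers":-0.2},
    {"translation":[0,2.8,13.2],"roll":0,"fingers":-0.2},
    {"translation":[0,2.8,13.2],"roll":0,"fingers":1},
    {"translation":[0,2.8,13.2],"roll":0,"fingers":1},
    {"translation":[0,2.8,13.2],"roll":0,"fingers":1},
    {"translation":[0,2.8,13.2],"roll":0,"fingers":1},
    {"translation":[0,2.8,13.2],"roll":0,"fingers":1},
    {"translation":[0,2.8,13.2],"roll":0,"fingers":1},
  ],
)

```text
clock: 13.58
eef_pos: [0.4342, -0.2789, 0.1116]
tool_rot: [1.0, 0.001, 0.002, 0.001]
ft_force: [-0.5, 1.1, 6.7]
grip_width: 0.0287
```

```bash
python3 - <<'E'
from h import *
o=bot.get_obs(); print(o)
E
```

```text
{'clock': 13.5833, 'joint_pos': array([-5.71340596e-01,  3.67604009e-01, -1.84863475e-01,  1.01481878e+00,
        5.58580499e-04,  9.98214552e-01]), 'joint_vel': array([-0.00179851, -0.00043186,  0.00136619,  0.00049427,  0.00152564,
        0.00059513]), 'tau': array([-3.60301165e-01, -3.72595131e+01,  2.07204723e+01, -3.81697342e-01,
       -2.96444083e-01,  5.23359049e-03]), 'eef_pos': array([ 0.43415608, -0.27891001,  0.11155298]), 'tool_rot': array([9.99998228e-01, 6.21078425e-04, 1.62687710e-03, 7.15128859e-04]), 'ft_force': array([-0.47078444,  1.05847504,  6.70304911]), 'ft_torque': array([0.32197273, 0.0229424 , 0.03585984]), 'grip_width': 0.02867044553840391}
```

Request:
play_rows(
  motion=[
    {"translation":[0,0,-1],"roll":0,"fingers":1},
    {"translation":[0,0,-2],"roll":0,"fingers":1},
    {"translation":[0,0,-3.5],"roll":0,"fingers":1},
    {"translation":[0,0,-5],"roll":0,"fingers":1},
    {"translation":[0,0,-8.5],"roll":0,"fingers":1},
    {"translation":[0,0,-12],"roll":0,"fingers":1},
    {"translation":[0,0,-15.5],"roll":0,"fingers":1},
    {"translation":[0,0,-15.5],"roll":0,"fingers":1},
    {"translation":[0,0,-15.5],"roll":0,"fingers":1},
    {"translation":[0,0,-15.5],"roll":0,"fingers":1},
  ],
)

```text
clock: 14.42
eef_pos: [0.4327, -0.2783, 0.2648]
tool_rot: [1.0, 0.001, -0.0, 0.0]
ft_force: [0.5, 0.7, -2.1]
grip_width: 0.0288
```

```bash
python3 - <<'E'
from h import *
o=bot.get_obs(); print(o["eef_pos"],o["grip_width"],o["ft_force"],o["ft_torque"])
E
```

```text
[ 0.43266895 -0.27832336  0.26479145] 0.028842416465846264 [ 0.51489583  0.66239845 -2.08475867] [ 0.03031453 -0.03101291  0.03481856]
```

Request:
play_rows(
  motion=[
    {"translation":[0.3,-3,0],"roll":0,"fingers":1},
    {"translation":[0.6,-7,0],"roll":0,"fingers":1},
    {"translation":[0.9,-11,0],"roll":0,"fingers":1},
    {"translation":[1.2,-15,0],"roll":0,"fingers":1},
    {"translation":[1.5,-19,0],"roll":0,"fingers":1},
    {"translation":[1.8,-23,0],"roll":0,"fingers":1},
    {"translation":[2.1,-27,0],"roll":0,"fingers":1},
    {"translation":[2.4,-31,0],"roll":0,"fingers":1},
    {"translation":[2.7,-35,0],"roll":0,"fingers":1},
    {"translation":[2.8,-37,0],"roll":0,"fingers":1},
    {"translation":[2.8,-37,0],"roll":0,"fingers":1},
    {"translation":[2.8,-37,0],"roll":0,"fingers":1},
    {"translation":[2.8,-37,0],"roll":0,"fingers":1},
  ],
)

```text
clock: 15.5
eef_pos: [0.4596, 0.0911, 0.2634]
tool_rot: [1.0, 0.001, -0.002, 0.001]
ft_force: [0.1, -0.7, -1.7]
grip_width: 0.029
```

```bash
python3 - <<'E'
from h import *
c=bot.camera("wrist"); s=bot.camera("scene")
o=bot.get_obs(); e=o["eef_pos"]; print(e,o["ft_force"])
def circ(img,cam,ce,z,r,col):
    cv2.polylines(img,[np.int32([proj(cam,(ce[0]+r*np.cos(t),ce[1]+r*np.sin(t),z)) for t in np.linspace(0,6.28,60)])],True,col,1)
a=np.array(c["pixels"])[:,:,::-1].copy(); b=np.array(s["pixels"])[:,:,::-1].copy()
for img,cam in((a,c),(b,s)):
    circ(img,cam,e,e[2]-.1036,.012,(0,0,255)); circ(img,cam,(.4605,.0915),.13,.0275,(0,255,0))
a=cv2.resize(a[120:320,200:360],(480,600)); 
u,v=map(int,proj(s,(.46,.092,.19))); b=cv2.resize(b[v-75:v+75,u-40:u+40],(320,600))
cv2.imwrite("pics/w9.png",np.hstack([a,b]))
E
```

```text
[0.46010494 0.09047747 0.26409747] [-0.48881293 -1.06973289 -0.74319301]
```

View pics/w9.png

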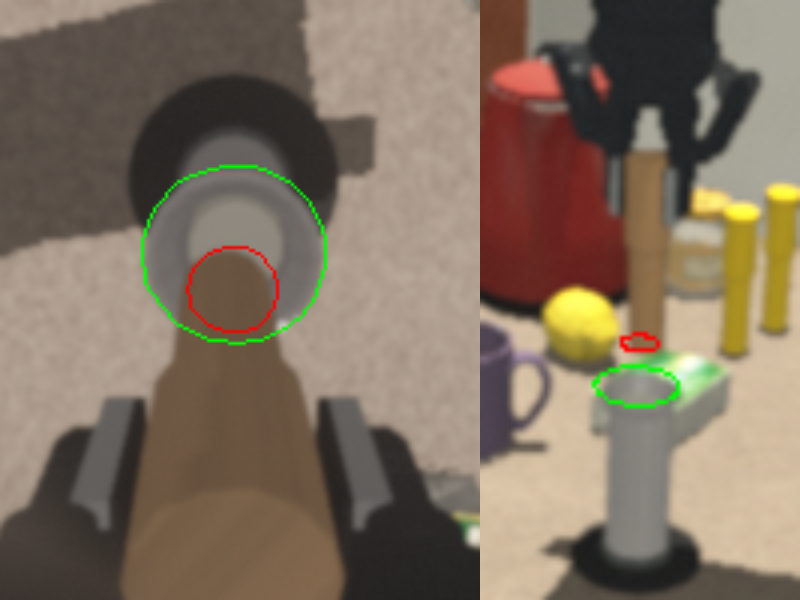

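Rod is upright over the bore, its lower end within about 1.5 mm of the axis, with the tablet visible underneath. Lowering until it slides the stack to just above the highest possible stop.

Request:
play_rows(
  motion=[
    {"translation":[0.1,-0.1,1.2],"roll":0,"fingers":1},
    {"translation":[0.1,-0.1,2.2],"roll":0,"fingers":1},
    {"translation":[0.1,-0.1,2.5],"roll":0,"fingers":1},
    {"translation":[0.1,-0.1,2.75],"roll":0,"fingers":1},
    {"translation":[0.1,-0.1,3],"roll":0,"fingers":1},
    {"translation":[0.1,-0.1,3.25],"roll":0,"fingers":1},
    {"translation":[0.1,-0.1,3.5],"roll":0,"fingers":1},
    {"translation":[0.1,-0.1,3.75],"roll":0,"fingers":1},
    {"translation":[0.1,-0.1,4],"roll":0,"fingers":1},
    {"translation":[0.1,-0.1,4.2],"roll":0,"fingers":1},
    {"translation":[0.1,-0.1,4.4],"roll":0,"fingers":1},
    {"translation":[0.1,-0.1,4.6],"roll":0,"fingers":1},
  ],
)

```text
clock: 16.6
eef_pos: [0.4621, 0.0927, 0.2195]
tool_rot: [1.0, 0.001, 0.001, -0.0]
ft_force: [-0.2, -0.7, 4.2]
grip_width: 0.0284
```

Request:
play_rows(
  motion=[
    {"translation":[0,0,0.2],"roll":0,"fingers":1},
    {"translation":[0,0,0.4],"roll":0,"fingers":1},
    {"translation":[0,0,0.6],"roll":0,"fingers":1},
    {"translation":[0,0,0.8],"roll":0,"fingers":1},
    {"translation":[0,0,1.0],"roll":0,"fingers":1},
    {"translation":[0,0,1.2],"roll":0,"fingers":1},
    {"translation":[0,0,1.4],"roll":0,"fingers":1},
    {"translation":[0,0,1.6],"roll":0,"fingers":1},
    {"translation":[0,0,1.8],"roll":0,"fingers":1},
    {"translation":[0,0,2.0],"roll":0,"fingers":1},
  ],
)

```text
clock: 17.43
eef_pos: [0.4617, 0.0927, 0.1986]
tool_rot: [1.0, 0.001, 0.0, -0.0]
ft_force: [-0.2, 0.6, 4.7]
grip_width: 0.0284
```

Request:
play_rows(
  motion=[
    {"translation":[0,0,0.1],"roll":0,"fingers":1},
    {"translation":[0,0,0.2],"roll":0,"fingers":1},
    {"translation":[0,0,0.3],"roll":0,"fingers":1},
    {"translation":[0,0,0.4],"roll":0,"fingers":1},
  ],
)

```text
clock: 17.77
eef_pos: [0.4616, 0.0927, 0.1948]
tool_rot: [1.0, 0.001, 0.0, -0.0]
ft_force: [0.5, -0.3, 4.2]
grip_width: 0.0288
```

Request:
play_rows(
  motion=[
    {"translation":[0,0,0.1],"roll":0,"fingers":1},
    {"translation":[0,0,0.2],"roll":0,"fingers":1},
    {"translation":[0,0,0.3],"roll":0,"fingers":1},
  ],
)

```text
clock: 18.02
eef_pos: [0.4616, 0.0926, 0.1917]
tool_rot: [1.0, 0.001, 0.0, -0.0]
ft_force: [-0.1, 0.1, 3.7]
grip_width: 0.0286
```

Still sliding (rod end at about 88 mm). Continuing in small batches.

Request:
play_rows(
  motion=[
    {"translation":[0,0,0.1],"roll":0,"fingers":1},
    {"translation":[0,0,0.2],"roll":0,"fingers":1},
    {"translation":[0,0,0.3],"roll":0,"fingers":1},
    {"translation":[0,0,0.4],"roll":0,"fingers":1},
  ],
)

```text
clock: 18.35
eef_pos: [0.4619, 0.0927, 0.1882]
tool_rot: [1.0, 0.001, 0.001, -0.0]
ft_force: [-0.7, 0.9, 8.3]
grip_width: 0.0289
```

Request:
play_rows(
  motion=[
    {"translation":[0,0,0.1],"roll":0,"fingers":1},
    {"translation":[0,0,0.2],"roll":0,"fingers":1},
  ],
)

```text
clock: 18.52
eef_pos: [0.4622, 0.0927, 0.187]
tool_rot: [1.0, 0.001, 0.001, -0.0]
ft_force: [-0.8, -1.0, 12.4]
grip_width: 0.0288
```

On the buffer now: +2 N per mm. Hanging baseline is about −1.3 N, so contact is roughly 13.7 N. One more mm and hold.

Request:
play_rows(
  motion=[
    {"translation":[0,0,0.05],"roll":0,"fingers":1},
    {"translation":[0,0,0.12],"roll":0,"fingers":1},
    {"translation":[0,0,0.12],"roll":0,"fingers":1},
    {"translation":[0,0,0.12],"roll":0,"fingers":1},
  ],
)

```text
clock: 18.85
eef_pos: [0.4623, 0.0928, 0.1866]
tool_rot: [1.0, 0.001, 0.001, -0.0]
ft_force: [-1.1, -0.8, 13.7]
grip_width: 0.0287
```

Request:
play_rows(
  motion=[
    {"translation":[0,0,0],"roll":0,"fingers":1},
    {"translation":[0,0,0],"roll":0,"fingers":1},
    {"translation":[0,0,0],"roll":0,"fingers":1},
    {"translation":[0,0,0],"roll":0,"fingers":1},
    {"translation":[0,0,0],"roll":0,"fingers":1},
    {"translation":[0,0,0],"roll":0,"fingers":1},
  ],
)

```text
clock: 19.35
eef_pos: [0.4623, 0.0928, 0.1866]
tool_rot: [1.0, 0.001, 0.002, -0.0]
ft_force: [-1.6, 0.4, 14.7]
grip_width: 0.0286
```

Request:
play_rows(
  motion=[
    {"translation":[0,0,0],"roll":0,"fingers":1},
    {"translation":[0,0,0],"roll":0,"fingers":1},
    {"translation":[0,0,0],"roll":0,"fingers":1},
    {"translation":[0,0,0],"roll":0,"fingers":1},
    {"translation":[0,0,0],"roll":0,"fingers":1},
    {"translation":[0,0,0],"roll":0,"fingers":1},
    {"translation":[0,0,0],"roll":0,"fingers":1},
    {"translation":[0,0,0],"roll":0,"fingers":1},
  ],
)

```text
clock: 20.02
eef_pos: [0.4623, 0.0928, 0.1866]
tool_rot: [1.0, 0.001, 0.001, -0.0]
ft_force: [-2.0, -0.4, 15.0]
grip_width: 0.0288
```

Held about 1.2 s at 14–15 N read (about 15.5 N contact). Now withdrawing and retracing to above the block.

Request:
play_rows(
  motion=[
    {"translation":[0,0,-0.5],"roll":0,"fingers":1},
    {"translation":[0,0,-2],"roll":0,"fingers":1},
    {"translation":[0,0,-5],"roll":0,"fingers":1},
    {"translation":[0,0,-8.02],"roll":0,"fingers":1},
    {"translation":[0,0,-8.02],"roll":0,"fingers":1},
    {"translation":[-0.3,3,-8.02],"roll":0,"fingers":1},
    {"translation":[-0.6,7,-8.02],"roll":0,"fingers":1},
    {"translation":[-0.9,11,-8.02],"roll":0,"fingers":1},
    {"translation":[-1.2,15,-8.02],"roll":0,"fingers":1},
    {"translation":[-1.5,19,-8.02],"roll":0,"fingers":1},
    {"translation":[-1.8,23,-8.02],"roll":0,"fingers":1},
    {"translation":[-2.1,27,-8.02],"roll":0,"fingers":1},
    {"translation":[-2.5,31,-8.02],"roll":0,"fingers":1},
    {"translation":[-2.8,35,-8.02],"roll":0,"fingers":1},
    {"translation":[-2.9,37.1,-8.02],"roll":0,"fingers":1},
    {"translation":[-2.9,37.1,-8.02],"roll":0,"fingers":1},
    {"translation":[-2.9,37.1,-8.02],"roll":0,"fingers":1},
    {"translation":[-2.9,37.1,-8.02],"roll":0,"fingers":1},
  ],
)

```text
clock: 21.52
eef_pos: [0.4323, -0.2775, 0.2635]
tool_rot: [1.0, 0.001, -0.001, -0.001]
ft_force: [0.5, -0.2, -1.1]
grip_width: 0.0287
```

```bash
python3 - <<'E'
from h import *
c=bot.camera("wrist")
o=bot.get_obs(); e=o["eef_pos"]; print(e,o["ft_force"],o["clock"])
def circ(img,cam,ce,z,r,col):
    cv2.polylines(img,[np.int32([proj(cam,(ce[0]+r*np.cos(t),ce[1]+r*np.sin(t),z)) for t in np.linspace(0,6.28,60)])],True,col,1)
a=np.array(c["pixels"])[:,:,::-1].copy()
circ(a,c,e,e[2]-.1036,.012,(0,0,255)); circ(a,c,(.4310,-.2800),.05,.014,(0,255,0))
cv2.imwrite("pics/w10.png",cv2.resize(a[100:300,160:400],(720,600)))
E
```

```text
[ 0.43254098 -0.2771523   0.26387199] [-0.6534839   0.28415972 -1.82525499] 21.5667
```

View pics/w10.png

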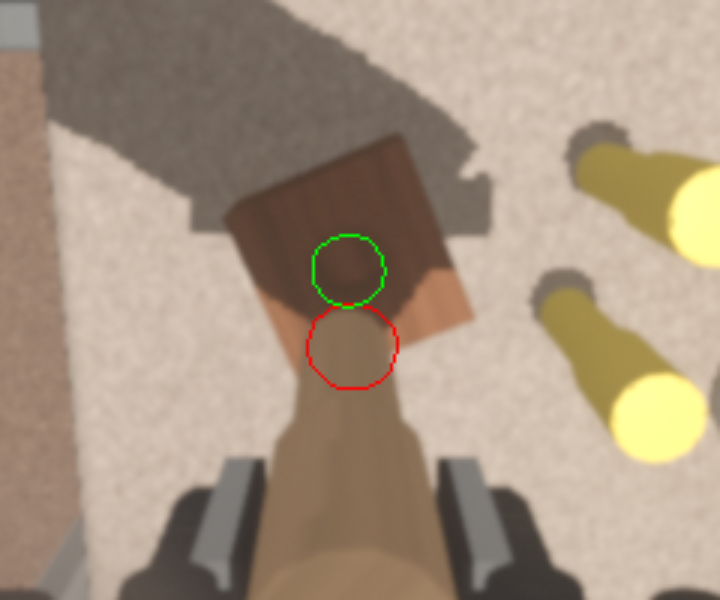

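The block's visible corners are (227,217), (400,135) and (474,320), so its centre is at (350,268), matching the green estimate. The rod end is near (346,345). I've used 12 views, so I'll finish with numbers.

```bash
python3 - <<'E'
from h import *
c=bot.camera("wrist")
im=np.array(c["pixels"]).astype(int); e=bot.get_obs()["eef_pos"]
print("block ctr",onz(c,160+350.5/3,100+268.5/3,.05),e)
z=e[2]-.1036
print("rod low edges",onz(c,160+300/3,100+355/3,z+.006),onz(c,160+392/3,100+355/3,z+.006))
for v in range(168,224,3): print(v,im[v,256:300,0].reshape(-1,2).mean(1).astype(int), )
print("col R-B at 276", (im[170:225,274:279,0]-im[170:225,274:279,2]).mean(1).astype(int))
E
```

```text
block ctr [ 0.43230914 -0.27871825  0.05      ] [ 0.43284063 -0.27700317  0.26426005]
rod low edges [ 0.41920431 -0.27708586  0.16666005] [ 0.44331987 -0.27702123  0.16666005]
168 [92 91 90 91 93 92 91 91 93 93 92 92 92 92 94 94 91 90 93 95 97 97]
171 [91 92 91 90 93 94 92 91 92 94 93 92 92 92 93 94 92 92 92 95 97 98]
174 [89 92 92 90 90 93 93 92 91 92 93 92 91 92 92 93 94 93 93 94 95 98]
177 [89 90 92 90 89 91 90 88 87 87 86 85 86 87 90 92 93 92 93 93 94 96]
180 [89 89 91 91 88 86 87 90 92 90 87 84 83 85 87 88 91 94 95 95 94 96]
183 [91 89 89 90 87 87 89 91 91 92 90 86 84 84 88 88 88 92 94 96 95 94]
186 [89 90 89 86 83 85 88 90 91 92 91 89 85 85 86 85 86 90 94 97 96 95]
189 [87 91 89 85 80 81 85 88 91 92 92 91 88 85 84 82 85 90 92 96 98 95]
192 [86 89 91 87 83 79 81 84 88 90 91 91 86 82 81 83 87 90 92 94 98 99]
195 [ 86  87  90  90  87  82  78  80  81  80  81  80  80  81  83  88  90  91
  92  94 102 137]
198 [ 86  87  88  91  89  87  83  82  81  81  81  82  83  85  90  93  92  91
  92  97 143 179]
201 [ 95  87  87  90  91  89  88  91  91  89  89  92  93  91  93  95  94  93
 104 148 
[... 157 characters left out ...]
132 130 121 103 118 163
 169 168 169 174]
210 [172 166 157 142 135 136 135 134 134 134 134 132 131 131 133 133 149 174
 174 168 167 173]
213 [173 170 152 135 135 137 135 134 134 134 133 132 132 131 133 136 151 173
 176 171 169 178]
216 [172 170 147 135 137 136 134 133 134 135 134 132 132 131 132 135 144 173
 191 201 204 206]
219 [173 166 143 136 138 137 135 133 134 135 134 132 132 131 131 135 143 184
 208 211 212 213]
222 [186 162 140 136 139 138 135 133 134 135 134 132 132 132 131 134 138 171
 206 212 215 215]
col R-B at 276 [41 41 41 41 40 39 37 36 37 37 38 38 38 40 39 39 40 40 40 40 40 40 39 37
 35 33 32 32 33 34 35 38 41 45 48 49 49 50 50 49 49 49 50 49 50 49 49 50
 50 49 49 49 50 49 49]
```

```bash
python3 - <<'E'
from h import *
c=bot.camera("wrist"); e=bot.get_obs()["eef_pos"]; z=e[2]-.1036
print("hole",onz(c,275.8,188,.05),"rod end",onz(c,274,203.3,z)-[0,.012,0],e,bot.get_obs()["ft_force"])
E
```

```text
hole [ 0.43150396 -0.27700458  0.05      ] rod end [ 0.43047493 -0.27834673  0.1609319 ] [ 0.43303254 -0.27700319  0.2645319 ] [ 0.68945589  0.17358785 -1.56578381]
```

Request:
play_rows(
  motion=[
    {"translation":[0.08,-0.08,3],"roll":0,"fingers":1},
    {"translation":[0.08,-0.08,6],"roll":0,"fingers":1},
    {"translation":[0.08,-0.08,8.5],"roll":0,"fingers":1},
    {"translation":[0.08,-0.08,10],"roll":0,"fingers":1},
    {"translation":[0.08,-0.08,10.6],"roll":0,"fingers":1},
    {"translation":[0.08,-0.08,10.6],"roll":0,"fingers":1},
    {"translation":[0.08,-0.08,10.9],"roll":0,"fingers":1},
    {"translation":[0.08,-0.08,11.2],"roll":0,"fingers":1},
    {"translation":[0.08,-0.08,11.5],"roll":0,"fingers":1},
    {"translation":[0.08,-0.08,11.8],"roll":0,"fingers":1},
  ],
)

```text
clock: 22.5
eef_pos: [0.4344, -0.2779, 0.1476]
tool_rot: [1.0, 0.001, 0.001, 0.001]
ft_force: [0.2, 0.1, -1.3]
grip_width: 0.0286
```

In the hole by about 6 mm with no contact force. Continuing down.

Request:
play_rows(
  motion=[
    {"translation":[0,0,0.5],"roll":0,"fingers":1},
    {"translation":[0,0,1],"roll":0,"fingers":1},
    {"translation":[0,0,1.5],"roll":0,"fingers":1},
    {"translation":[0,0,2],"roll":0,"fingers":1},
    {"translation":[0,0,2.5],"roll":0,"fingers":1},
    {"translation":[0,0,3],"roll":0,"fingers":1},
    {"translation":[0,0,3.3],"roll":0,"fingers":1},
    {"translation":[0,0,3.45],"roll":0,"fingers":1},
    {"translation":[0,0,3.45],"roll":0,"fingers":1},
  ],
)

```text
clock: 23.25
eef_pos: [0.4337, -0.2775, 0.1121]
tool_rot: [1.0, 0.001, -0.0, -0.0]
ft_force: [-0.4, -0.5, -1.3]
grip_width: 0.0287
```

Request:
play_rows(
  motion=[
    {"translation":[0,0,0.1],"roll":0,"fingers":1},
    {"translation":[0,0,0.2],"roll":0,"fingers":1},
    {"translation":[0,0,0.2],"roll":0,"fingers":1},
  ],
)

```text
clock: 23.5
eef_pos: [0.4341, -0.2779, 0.1116]
tool_rot: [1.0, 0.001, 0.001, 0.0]
ft_force: [-1.0, 0.4, 4.9]
grip_width: 0.0288
```

Floor felt at the same TCP height (0.1116) as at the grasp, so the pusher is fully down. Releasing and rising.

Request:
play_rows(
  motion=[
    {"translation":[0,0,0],"roll":0,"fingers":-0.2},
    {"translation":[0,0,0],"roll":0,"fingers":-0.2},
    {"translation":[0,0,0],"roll":0,"fingers":-0.2},
    {"translation":[0,0,0],"roll":0,"fingers":-0.2},
    {"translation":[0,0,0],"roll":0,"fingers":-0.2},
    {"translation":[0,0,-2],"roll":0,"fingers":-0.2},
    {"translation":[0,0,-6],"roll":0,"fingers":-0.2},
    {"translation":[0,0,-10],"roll":0,"fingers":-0.2},
    {"translation":[0,0,-13],"roll":0,"fingers":-0.2},
    {"translation":[0,0,-13],"roll":0,"fingers":-0.2},
    {"translation":[0,0,-13],"roll":0,"fingers":-0.2},
  ],
)

```text
clock: 24.42
eef_pos: [0.435, -0.2784, 0.2425]
tool_rot: [1.0, 0.001, 0.002, 0.001]
ft_force: [0.6, -0.7, -0.5]
grip_width: 0.0516
```

```bash
python3 - <<'E'
from h import *
import pickle
c0=pickle.load(open("c0.pkl","rb")); s=bot.camera("scene"); c=bot.camera("wrist"); o=bot.get_obs(); print(o["eef_pos"],o["ft_force"],o["clock"],o["grip_width"])
d=np.abs(np.array(s["pixels"]).astype(int)-np.array(c0["scene"]["pixels"])).sum(2)>90
n,L,S,C=cv2.connectedComponentsWithStats(np.uint8(d)); print([list(x) for x in S[1:] if x[4]>25])
for p in((.4315,-.279,.008),(.4315,-.279,.138),(.46,.092,.13)): print(proj(s,p))
im=np.array(s["pixels"]).astype(int); m=(im[...,0]-im[...,2]>40)&(im[...,0]>110); m[:, :335]=0;m[:,370:]=0;m[:160]=0;m[200:]=0
def rod(im):
    im=np.array(im).astype(int)
    return [(v,[int(x)+335 for x in np.nonzero((im[v,335:372,0]-im[v,335:372,2]>45)&(im[v,335:372,0]>100))[0][[0,-1]]] if ((im[v,335:372,0]-im[v,335:372,2]>45)&(im[v,335:372,0]>100)).any() else None) for v in range(164,196,3)]
print(rod(c0["scene"]["pixels"])); print(rod(s["pixels"]))
E
```

```text
[ 0.43328421 -0.27726962  0.23926053] [-0.00955284 -0.66961102 -0.33371419] 24.5167 0.051166385124958164
[[np.int32(346), np.int32(0), np.int32(18), np.int32(18), np.int32(252)], [np.int32(350), np.int32(0), np.int32(81), np.int32(59), np.int32(753)], [np.int32(438), np.int32(0), np.int32(5), np.int32(22), np.int32(70)], [np.int32(439), np.int32(0), np.int32(23), np.int32(122), np.int32(1466)], [np.int32(439), np.int32(0), np.int32(71), np.int32(237), np.int32(8216)], [np.int32(481), np.int32(0), np.int32(9), np.int32(52), np.int32(114)], [np.int32(502), np.int32(0), np.int32(3), np.int32(14), np.int32(33)], [np.int32(505), np.int32(0), np.int32(32), np.int32(25), np.int32(333)], [np.int32(492), np.int32(14), np.int32(2), np.int32(56), np.int32(64)], [np.int32(431), np.int32(16), np.int32(2), np.int32(29), np.int32(31)], [np.int32(344), np.int32(18), np.int32(9), np.int32(41), np.int32(80)], [np.int32(365), np.int32(32), np.int32(18), np.int32(24), np.int32(338)], [np.int32(373), np.int32(60), np.int32(6), np.int32(10), np.int32(33)], [np.int32(335), np.int32(72), np.int32(44), np.in
[... 1178 characters left out ...]
(23), np.int32(21), np.int32(217)], [np.int32(250), np.int32(296), np.int32(15), np.int32(19), np.int32(227)]]
(np.float64(347.88682608219773), np.float64(204.80180109368874))
(np.float64(351.51628532615945), np.float64(169.5914401553392))
(np.float64(292.39079371482364), np.float64(213.55568433329427))
[(164, None), (167, None), (170, [348, 356]), (173, [349, 355]), (176, [348, 355]), (179, [348, 354]), (182, [335, 354]), (185, [335, 360]), (188, [335, 371]), (191, [335, 371]), (194, [335, 371])]
[(164, None), (167, None), (170, [348, 354]), (173, [348, 354]), (176, [347, 354]), (179, [347, 354]), (182, [335, 354]), (185, [335, 361]), (188, [335, 371]), (191, [335, 371]), (194, [335, 371])]
```

```bash
python3 -c "
from workcell import bot
print(bot.job_done())"
```

```text
the job is handed in; nothing more can be done
None
```

The job is handed in at about 24.5 s. Both tablets are in the tube and pushed to the stop, and the pusher is back in its block. No verdict was reported.

**Tablets:** I dropped both white tablets into the tube; my last look showed the second one centred and flat in the bore. Both first grips pinched the rounded edge, so I reopened and gripped a few millimetres deeper.

**Pressing:** The stack slid at about 4–5 N on the wrist reading and met the stop with the rod end near 84 mm. I held it for about 1.2 s at 14–15 N read. That is about 15.5 N on the tablet after allowing for a hanging baseline of about −1.3 N, and no wrist reading passed 15 N.

**Pusher:** It touched the hole floor at the same tool height (0.1116 m) as when I picked it up.

**Final checks:**
- In the scene image the pusher's handle top is in the same row as at the start and its edges lie within 1–2 px, so it stands upright.
- Comparing the scene image with the start, the differences are the two tablets gone from the worktop, the arm and shadows. I saw no sign that a bystander moved.
- The fingers are clear of everything and the wrist force is near zero.

**Not checked:** I did not look into the tube again after pressing. That the stack stayed down rests on the force and height readings.

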